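# Ready the curing tray for the vacuum oven

### The arm

A 7-joint arm with a two-finger parallel gripper is mounted at the origin on the work surface. World frame = base frame: x ahead of the robot, y to its left, z up, the work surface at z = 0. Lengths are in mm, angles in rad, forces in N, time in s.
With the tool pointing down it reaches from about 400 to 875 mm from the base axis. Payload 19.3 kg.
Tool frame: the origin (TCP) lies at the very end of the fingers, on their centre line; the grasp point (between the pads) lies 19 mm behind it (grip_point_offset is the z of the grasp point in the tool frame, in mm); z points along the fingers, x is the direction in which the jaws open and shut, and the axes are right-handed (so a half turn about z gives the same grasp; the last joint's range is limited). The gripper opens to 85 mm and grips with 20 to 120 N. Pads are 22 mm wide; open, the fingers measure 114 mm over their backs; the gripper's body (76 mm by 85 mm) begins 54 mm behind the grasp point. The pads swing forward as they close: fully open they stand 13 mm farther back than shut.
Start: joints at [-1.189, 0.521, -0.036, 1.599, 0.021, 1.021, -0.113], TCP at [272.882, 562.272, 231.291] pointing down, gripper open.
Joint ranges: [-2.91, 2.91], [-0.3, 2.13], [-1.5, 1.42], [0.17, 2.43], [-1.26, 4.41], [0.16, 1.93], [-2.52, 2.52]. Speed limits (rad/s): [1.89, 1.89, 2.39, 2.39, 3.01, 3.01, 3.01].

### API

Orientations are given as a 3x3 rotation matrix whose columns are the frame's x, y, z axes.
In Python, from workcell import movep, movel, goto_joints, open_gripper, clamp, wait, inverse_kinematics, read_state, camera, PlanningError, finish_job, grip_point_offset gives the robot as it stands. Calls block until the motion is done:
- movep(position, orientation): joint-space move of the TCP to a pose.
- movel(position, frame=None, max_speed=150, guard=None): straight line of the TCP; frame=None keeps the orientation; max_speed is the mean speed in mm/s. With guard (N) it stops when the force on the tool has changed by that much, and returns True; else False.
- goto_joints(angles): joint-space move.
- open_gripper() and clamp(): open the fingers fully, or close them until they stop; the grip force is fixed at half the most.
- wait(seconds).
- inverse_kinematics(position, orientation): joint angles nearest the present ones, or None.
- read_state(): the state.
- camera(name): name is "scene" or "top"; returns a dict with "image" (384x512x3 uint8, blue, green, red), "range_z" (384x512 float32, mm along the optical axis (not along the pixel's ray), 0 where there is no reading), "fx", "fy", "cx", "cy" (pixels), "dist_coeffs" ([k1, k2, p1, p2, k3] as OpenCV has them; the pictures are not rectified), "cam_to_world" (4x4, takes a point from camera to world coordinates). Camera axes: x right, y up, looking along -z (the intrinsics and any distortion apply to the point x, -y, -z); pixel columns grow to the right and rows downward; lengths in mm; the calibration is good to about 2 mm. A picture is of the moment at which its call begins.
A pose or a line that the arm cannot do raises PlanningError and nothing moves.
- finish_job(): hands the job in, once; it reports no verdict.
The state is a dict: "time": time; "qpos": joint angles; "qvel": joint speeds; "joint_efforts": joint torques, N m; "eef_pos": TCP position; "tool_rot": TCP orientation; "ft_force": force on the tool from outside, world axes, zero at the start; "torque": the same for the moment, N m; "finger_gap": finger opening in mm.
Only numpy, scipy, OpenCV 4.12 (cv2) and the standard library are available. Lean on these libraries where they do the work, as an engineer would, in place of code of your own. Each camera call takes 0.05 s, during which the arm holds its last target. There are 200 camera calls.

### The job

Get the curing tray ready for the oven: stand every mould box that is on the bench flat in the tray, one to a bay, and fit the tray's detachable handle - squeeze its spring button flush, slide the shank into the tray's socket and push the handle fully home, so that the button pops out through the hole in the socket's side. Only once the tray is loaded and the handle is latched, set the oven timer to 25 minutes (the dial clicks every five minutes from off). Leave the cup, the bottle and the scraper where they are.

Things in the scene. Friction and masses are not known exactly. Their poses are not given: they have to be found in the camera images.
- tray: Stainless curing tray, 204 x 184 mm (x, y), rim 10 mm high (top 74 mm above the bench), fixed on a loading stand. Origin at bench level under its centre. Its floor, 64 mm above the bench, is split by two 8 mm high, 4 mm thick cross bars into four bays, 96 x 86 mm (x, y) inside. A mould box fits with its long side along the tray's x. The handle socket sticks out of its -y side.
- tray_floor (a point): centre of the tray's floor surface; axes as the tray
- bay0 (a point): floor centre of the bay at the tray's -x, -y
- bay1 (a point): floor centre of the bay at +x, -y
- bay2 (a point): floor centre of the bay at -x, +y
- bay3 (a point): floor centre of the bay at +x, +y
- socket_mouth (a point): centre of the socket's open end, 174 mm to the tray's -y of its centre, 80 mm above the bench; axes as the tray. The socket is a rectangular steel tube, inside 30.4 mm wide (tray x) and 24.4 mm high, walls 3.5 mm, running 82 mm from the mouth to the tray; nothing is beneath the mouth. The handle goes in along the tray's +y, lying flat, its button towards the tray's +x.
- socket_hole (a point): centre of the hole in the socket's +x side wall, on its outside face; the hole is 26.4 mm long (from 20.8 to 47.2 mm behind the mouth) and 16 mm high
- handle: Tray handle, 190 mm long, 22 mm high, lying flat. Origin on its underside beneath the spring button's middle; x along it to the nose, z up. Tapered nose (x 46 to 36 mm), steel shank 28 mm wide (x 36 to -34), black grip 40 mm wide (x -34 to -144). The step at x = -34 is the shoulder that meets the socket's mouth when home. The button is in the shank's -y side. 0.25 kg, mass centre near x = -54.
- handle_shoulder (a point): centre of the shoulder step, x = -34 mm on the handle's axis, 11 mm above the handle's underside; axes as the handle. Home: at socket_mouth.
- snap (a joint): the handle's spring button: 0 = fully out (8 mm proud of the shank), 0.0078 = flush (m); 1.4 N to start, 5 N at flush; about 0 when latched in the hole. Its front edge is square and stops at the mouth unless squeezed in: pinch the shank with the button's rear part under a finger, enter its front 12 mm into the socket, let go (the wall then holds it in), grip farther back and push home.
- snap_face (a point): middle of the button's outer face; the button is an aluminium block 24 mm long (handle x from -12 to 12 mm), 12 mm high, centred 11 mm above the handle's underside
- mould1: Mould box: clear box with white end plates and a pale cast pipe trap inside, 80 x 50 x 44 mm (x, y, z), with a white pour spout on top (20 mm across, 12 mm high, at x = 18 mm). Origin at the centre of its underside, z up. Three or four of these are present. 0.18 to 0.36 kg.
- mould2: Mould box: clear box with white end plates and a pale cast pipe trap inside, 80 x 50 x 44 mm (x, y, z), with a white pour spout on top (20 mm across, 12 mm high, at x = 18 mm). Origin at the centre of its underside, z up. Three or four of these are present. 0.18 to 0.36 kg.
- mould3: Mould box: clear box with white end plates and a pale cast pipe trap inside, 80 x 50 x 44 mm (x, y, z), with a white pour spout on top (20 mm across, 12 mm high, at x = 18 mm). Origin at the centre of its underside, z up. Three or four of these are present. 0.18 to 0.36 kg.
- mould4: Mould box: clear box with white end plates and a pale cast pipe trap inside, 80 x 50 x 44 mm (x, y, z), with a white pour spout on top (20 mm across, 12 mm high, at x = 18 mm). Origin at the centre of its underside, z up. Three or four of these are present. 0.18 to 0.36 kg.
- control_box: White oven control box, 110 x 150 x 55 mm (x, y, z), fixed on the bench; origin at the centre of its underside. The timer dial is on its top at x = 10, y = -30 mm; a gauge and a display are beside it.
- dial (a joint): Timer dial angle (rad), 0 = off, grows clockwise seen from above, range 0 to 5.76. It clicks into a detent every pi/6 (one click = 5 minutes) and stays there; peak torque about 0.1 N m. At off the white pointer mark points to the long thick tick, in the control box's -x direction; the 11 other ticks mark the clicks. It starts at off or one or two clicks past it.
- dial_grip (a point): on the dial's axis, 10 mm under the top of its bar grip; its axes turn with the dial (x along the bar, away from the pointer). The blue bar is 50 mm long, 14 mm thick, and stands 29 mm above a disc of 50 mm diameter; its top is 94 mm above the bench, the disc's top 65 mm.
- cup: white plastic cup, 66 mm across, 75 mm high; bystander
- agent: grey bottle, 56 mm across, 130 mm high; bystander
- scraper: scraper with wooden handle, 200 mm long, lying; bystander
There are look-alikes about, which are no part of the job. Leave any yellow look-alike of the mould4 alone.

How it is judged (in metres and radians):
On the way, in this order (a step that is already met when the one before it is completed fails the run):
1. every mould box stands flat in the tray and the handle is fully home with its button out through the hole (x of mould1 in the frame of tray_floor between -0.065 and 0.065 m and y of mould1 in the frame of tray_floor between -0.065 and 0.065 m and z of mould1 in the frame of tray_floor between -0.004 and 0.004 m and angle between each of mould1, mould2, mould3, mould4's own z axis and vertical below 0.08 rad and linear speed of each of mould1, mould2, mould3, mould4, handle below 0.03 m/s and x of mould2 in the frame of tray_floor between -0.065 and 0.065 m and y of mould2 in the frame of tray_floor between -0.065 and 0.065 m and z of mould2 in the frame of tray_floor between -0.004 and 0.004 m and x of mould3 in the frame of tray_floor between -0.065 and 0.065 m and y of mould3 in the frame of tray_floor between -0.065 and 0.065 m and z of mould3 in the frame of tray_floor between -0.004 and 0.004 m and x of mould4 in the frame of tray_floor between -0.065 and 0.065 m and y of mould4 in the frame of tray_floor between -0.065 and 0.065 m and z of mould4 in the frame of tray_floor between -0.004 and 0.004 m and y of handle_shoulder in the frame of socket_mouth between -0.004 and 0.003 m and x of handle_shoulder in the frame of socket_mouth between -0.005 and 0.005 m and z of handle_shoulder in the frame of socket_mouth between -0.006 and 0.006 m and value of joint snap below 0.0015 m and angle between the x axis of handle and the y axis of tray, either way round below 0.08 rad), for 0.2 s.
2. the timer dial is then at the fifth click from off (value of joint dial between 2.48799 and 2.74799 rad), for 0.2 s.
At the end, for the whole second after the job is handed in: Every mould box stands flat (0.08 rad) and at rest on the tray's floor (4 mm), in a bay; the handle's shoulder is within 4 mm of the socket's mouth, in line, its button out through the hole (within 1.5 mm of fully out); the dial is within 0.13 rad of the fifth click (2.618 rad) (all of step 1 and all of step 2 and velocity of joint dial below 0.1 rad/s); the robot touches nothing.
It fails at once if the cup is moved more than 40 mm (distance of cup from where it was at the start of the episode above 0.04 m).
It fails at once if the bottle is moved more than 40 mm (distance of agent from where it was at the start of the episode above 0.04 m).
It fails at once if the scraper is moved more than 40 mm (distance of scraper from where it was at the start of the episode above 0.04 m).
Of mould1, mould2, mould3, mould4 only 3 to 4 are there at a start; the rules pass over those that are not, and their reading is None.
At some moment in a run one of mould1, mould2, mould3, mould4 may be knocked a few centimetres aside while the robot is not near it.
It also fails if it takes over 210 s, if anything falls off the work surface, if the arm or the gripper's body presses on something with over 40 N, if the wrist force passes 120 N, or if a joint passes its speed limit or range.

## Working session

There is one attempt and no reset: what is moved stays moved. The work goes in short steps, each a Python script; the robot and the scene stay as the last script left them, time stands still between calls to the robot, and variables do not carry over. Pictures are saved under pics/ and viewed, about 12 in all and at most 16, crops included, and the job is handed in when it is done.

```bash
mkdir -p pics; ls; cat > h.py <<'E'
import numpy as np, cv2
from workcell import *
def grab(n):
    c=camera(n); np.savez('pics/last_%s.npz'%n,**{k:np.array(v) for k,v in c.items()}); return c
def load(n): return dict(np.load('pics/last_%s.npz'%n))
def world(c):
    h,w=c['range_z'].shape
    K=np.array([[c['fx'],0,c['cx']],[0,c['fy'],c['cy']],[0,0,1.]])
    u,v=np.meshgrid(np.arange(w),np.arange(h))
    p=cv2.undistortPoints(np.stack([u,v],-1).reshape(-1,1,2).astype(np.float64),K,np.array(c['dist_coeffs'],float)).reshape(h,w,2)
    ray=np.stack([p[...,0],-p[...,1],-np.ones((h,w))],-1)
    T=np.array(c['cam_to_world']); d=ray@T[:3,:3].T; o=T[:3,3]
    return o,d,o+d*c['range_z'][...,None]   # origin, ray dirs, points
def plane(o,d,z): return o+d*((z-o[2])/d[...,2])[...,None]
E
python3 - <<'E'
from h import *
for n in('scene','top'):
    c=grab(n); cv2.imwrite(f'pics/{n}0.png',cv2.resize(c['image'],(800,600),interpolation=cv2.INTER_CUBIC)); print(n,c['fx'],np.round(c['cam_to_world'],2),c['dist_coeffs'])
s=read_state();print(s['time'],s['tool_rot'],s['finger_gap'],grip_point_offset)
E
```

```text
pics
scene 387.3775646527598 [[-3.80000e-01 -7.30000e-01  5.70000e-01  1.22044e+03]
 [ 9.20000e-01 -3.10000e-01  2.30000e-01  2.61860e+02]
 [ 1.00000e-02  6.10000e-01  7.90000e-01  9.84190e+02]
 [ 0.00000e+00  0.00000e+00  0.00000e+00  1.00000e+00]] [-0.08542404  0.          0.          0.          0.        ]
top 350.4780521315511 [[-1.00000e-02  9.90000e-01 -1.70000e-01  4.15960e+02]
 [-1.00000e+00 -1.00000e-02 -0.00000e+00  1.56400e+01]
 [-0.00000e+00  1.70000e-01  9.90000e-01  1.02952e+03]
 [ 0.00000e+00  0.00000e+00  0.00000e+00  1.00000e+00]] [-0.0912338  0.         0.         0.         0.       ]
0.1 [[ 4.36591322e-01  8.99659871e-01 -3.66571372e-04]
 [ 8.99659377e-01 -4.36591468e-01 -9.45798235e-04]
 [-1.01093865e-03  8.31379295e-05 -9.99999486e-01]] 84.99117237770005 -18.700000000000003
```

View pics/top0.png

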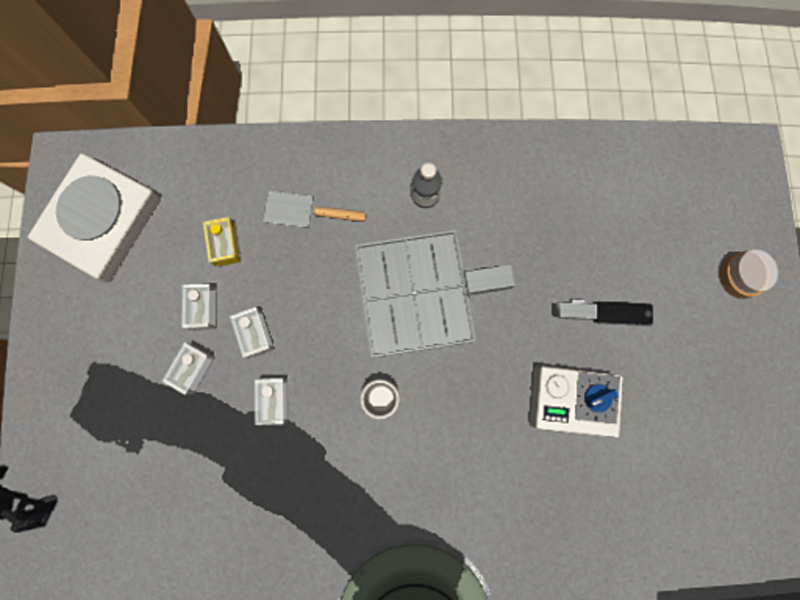

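View pics/scene0.png

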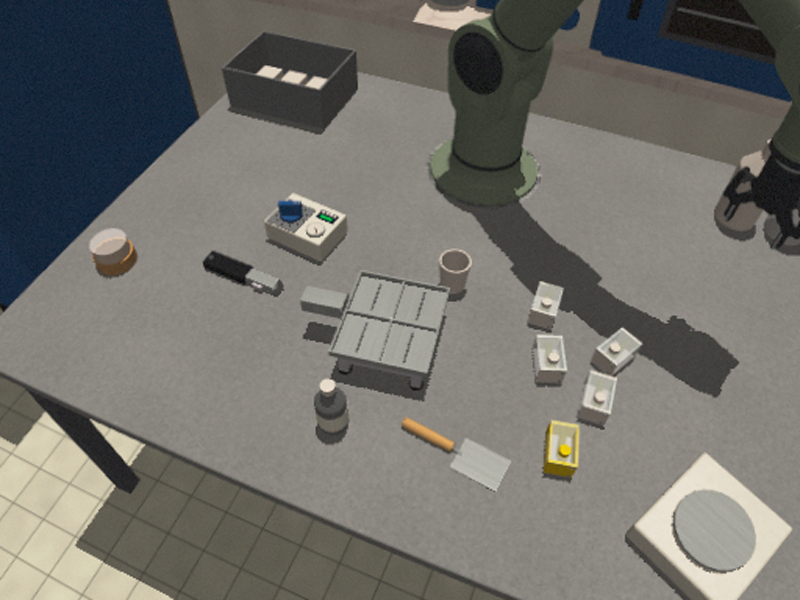

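The top view shows four white moulds at about (197,306), (251,331), (187,367) and (269,400). It also shows the yellow look-alike (221,241), the tray (415,294) with its socket (490,278), the handle (603,312) with its nose towards the tray and button on the +x side, and the dial (599,398). Next I'll measure these.

```bash
cat >> h.py <<'E'
def blobs(P,mask,minn=60):
    n,l,st,ce=cv2.connectedComponentsWithStats(mask.astype(np.uint8),connectivity=8)
    return [P[l==i] for i in range(1,n) if st[i,4]>=minn]
def rect(p):
    (cx,cy),(a,b),t=cv2.minAreaRect(p[:,:2].astype(np.float32))
    if a<b: a,b,t=b,a,t+90
    t=(t+90)%180-90
    return np.round([cx,cy,a,b,t],1)
def moulds(c):
    """rects of white-ish mould boxes from the heights; spout by its height"""
    o,d,P=world(c); z=P[...,2]; r=[]
    ok=(c['range_z']>0)&(P[...,0]>200)&(P[...,0]<900)
    for p in blobs(P,ok&(z>12)&(z<62)): 
        q=p[p[:,2]>30]
        if len(q)<30: continue
        sp=p[p[:,2]>50]
        r.append((rect(q),len(p),np.round(np.percentile(p[:,2],[5,50,98]),0),np.round(sp[:,:2].mean(0),0) if len(sp) else None))
    return r
E
python3 - <<'E'
from h import *
for n in('top','scene'):
    c=load(n); print(n)
    for r in moulds(c): print(*r)
    o,d,P=world(c); z=P[...,2]
    ok=(P[...,0]>350)&(P[...,0]<760)&(abs(P[...,1])<320)
    for lo,hi in((58,68),(70,80),(84,100)):
        for p in blobs(P,ok&(z>lo)&(z<hi),30): print(lo,rect(p),len(p),np.median(p[:,2]))
    print('bench z',np.median(z[ok]))
    b=blobs(P,ok&(z>14)&(z<30),40)
    for p in b: print('low',rect(p),len(p),np.median(p[:,2]))
c=load('top')
I=c['image']
a=cv2.resize(I[175:215,345:425],(800,400),interpolation=cv2.INTER_CUBIC);b=cv2.resize(I[232:282,340:400],(480,400),interpolation=cv2.INTER_CUBIC)[:, :480]
cv2.imwrite('pics/crop1.png',cv2.resize(np.hstack([a,b]),None,fx=.62,fy=.62))
E
```

```text
top
[750.1 619.4 201.3 184.1 -28.6] 2698 [23. 50. 61.] [742. 615.]
[771.5 -34.1  51.1  21.7  89.4] 97 [16. 40. 62.] [769. -32.]
[694.2 357.6  80.2  53.   12.2] 552 [20. 44. 57.] [712. 360.]
[ 618.4 -655.6   83.5   80.7   -8. ] 818 [19. 57. 62.] [ 620. -656.]
[568.8 395.   82.   50.7   2.8] 582 [20. 43. 56.] [587. 396.]
[518.7 293.4  82.9  52.2  18.9] 580 [22. 44. 57.] [536. 299.]
[455.  410.5  83.8  53.1 -29.3] 620 [20. 43. 57.] [471. 400.]
[ 386.7 -298.3  150.   111.8   81.9] 1936 [41. 55. 61.] [ 385. -293.]
[395.  254.6  80.7  50.8   1.1] 560 [32. 44. 57.] [413. 255.]
[397.   54.7  54.7  53.8  26.8] 113 [16. 40. 61.] [397.  60.]
58 [640.3 -45.1  95.7  83.    8.2] 970 63.651074661169446
58 [627.9  43.1  95.9  86.    8.3] 1005 63.79255133224342
58 [540.9 -59.3  96.   83.2   8.5] 1022 63.49626726708266
58 [528.3  28.8  96.   86.2   8. ] 1062 63.57489034062081
58 [ 415.1 -256.1   41.    40.3   75.2] 159 60.93147728375527
58 [ 397.6 -311.8   33.8   12.2  -17.9] 43 63.427446955830874
70 [583.5  -7.5 204.8 181.9   8.3] 470 73.30711176716602
70 [587.4  -8.   54.9  46.1  48. ] 58 72.0732416
[... 1578 characters left out ...]
   7.6] 742 64.08932094920607
58 [621.8  43.5  92.7  85.5   8.6] 774 64.02212820613602
58 [683.6   8.9 182.2   5.1 -81.7] 89 63.698477107607914
70 [396.8  56.9  65.6  64.5 -51.1] 92 73.96848059188977
70 [585.4 -26.1 223.9 208.8 -81.8] 543 73.13810020123253
84 [ 601.6 -138.5   83.7   48.2  -82.5] 341 95.12713930899065
bench z 1.192277889778893
low [ 420.2 -245.9  134.    69.6  -50. ] 118 22.501209184437926
low [ 558.  -294.9   48.5   37.3  -86.2] 127 20.44884687243359
low [413.2  62.9  53.8  23.8 -67.5] 46 22.759244064608822
low [433.2 254.8  49.8   7.1 -86.6] 50 21.45703058225712
low [536.2 276.2  87.8  35.2  46.6] 68 22.5097908725553
low [752.1 134.9 100.1  18.1  81.7] 170 18.07970144286645
```

View pics/crop1.png

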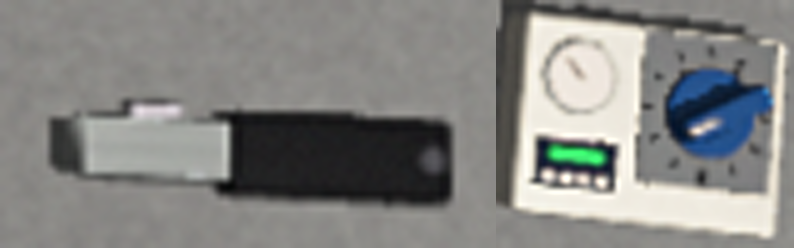

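Everything measured agrees with the given sizes: mould tops at 44, tray floor at 64, socket top at 95.5, tray yaw about 8.2°. In the crop the dial mark points left and down, roughly two clicks past off. I'll load the moulds first, re-measuring before each pick.

```bash
cat >> h.py <<'E'
TY=np.deg2rad(8.2); TC=np.array([583,-7.7]); TX=np.array([np.cos(TY),np.sin(TY)]); TYV=np.array([-np.sin(TY),np.cos(TY)])
def R(yaw):  # tool down, jaw axis at yaw
    c,s=np.cos(yaw),np.sin(yaw); return np.array([[c,s,0],[s,-c,0],[0,0,-1.]])
def best(pos,yaw):
    q0=np.array(read_state()['qpos']); r=[]
    for k in(0,np.pi):
        q=inverse_kinematics(pos,R(yaw+k))
        if q is not None: r.append((np.abs(np.array(q)-q0).max(),k))
    return R(yaw+min(r)[1])
def look_moulds():
    """bench moulds (x,y,yaw deg) averaged over both views; yellow one and others left out"""
    out=[]
    for n in('top','scene'):
        c=grab(n)
        for r in moulds(c):
            x,y,a,b,t=r[0]
            if 74<a<92 and 46<b<58 and r[3] is not None and np.hypot(x-694,y-358)>30 and r[2][2]<60: out.append((x,y,t,n))
    res=[]
    for o in out:
        for g in res:
            if np.hypot(g[0][0]-o[0],g[0][1]-o[1])<15: g.append(o);break
        else: res.append([o])
    return [(np.mean([g[0] for g in G]),np.mean([g[1] for g in G]),np.mean([g[2] for g in G]),len(G)) for G in res]
def pick(m,H=190):
    yaw=np.deg2rad(m[2])+np.pi/2; p=[m[0],m[1],H]
    movep(p,best(p,yaw)); movel([m[0],m[1],18],max_speed=150,guard=25); clamp(); 
    g=read_state()['finger_gap']; movel([m[0],m[1],H],max_speed=200); return g,read_state()['finger_gap']
def place(bx,by,H=190):
    p=TC+TX*bx+TYV*by; P=[*p,H]
    movep(P,best(P,TY+np.pi/2)); movel([*p,100],max_speed=200); hit=movel([*p,83],max_speed=40,guard=12)
    z=read_state()['eef_pos'][2]; open_gripper(); movel([*p,H],max_speed=200); return hit,z
E
python3 - <<'E'
from h import *
M=look_moulds(); print(M)
m=min(M,key=lambda m:np.hypot(m[0]-569,m[1]-396))
print(pick(m)); print(read_state()['ft_force']); print(place(-50,-45)); print(read_state()['time'])
c=grab('top'); cv2.imwrite('pics/top1.png',c['image']); c=grab('scene'); cv2.imwrite('pics/scene1.png',c['image'])
E
```

```text
[(np.float64(568.5), np.float64(395.3), np.float64(2.8), 1), (np.float64(519.6), np.float64(292.65), np.float64(18.85), 2), (np.float64(454.8), np.float64(410.3), np.float64(-29.3), 1), (np.float64(394.6), np.float64(254.25), np.float64(1.4), 2)]
(48.92102954704415, 48.91111904450989)
[-0.18091129  0.38056991 -3.201223  ]
(True, np.float64(82.73521015471131))
8.125
```

```bash
python3 - <<'E'
from h import *
for bx,by in((50,-45),(-50,45),(50,45)):
    movep([450,-50,260],best([450,-50,260],TY+np.pi/2)) if 0 else None
    M=[m for m in look_moulds() if m[1]>150]; print(np.round(M,1))
    if not M: break
    m=max(M,key=lambda m:m[1])
    print(m,pick(m),place(bx,by),read_state()['time'])
p=[420,300,260]; movep(p,best(p,TY+np.pi/2)); print(read_state()['time'])
t=grab('top');s=grab('scene')
cv2.imwrite('pics/both1.png',np.hstack([cv2.resize(t['image'][100:320,100:440],(400,259)),cv2.resize(s['image'][100:320,100:440],(400,259))]))
for c in(t,s):
    o,d,P=world(c)
    ok=(abs(P[...,0]-583)<130)&(abs(P[...,1]+8)<120)
    for b in blobs(P,ok&(P[...,2]>98)&(P[...,2]<125)):
        r=rect(b); q=r[:2]-TC; print(r,'tray',q@TX,q@TYV,np.percentile(b[:,2],[10,50,98]))
    ok=(P[...,0]>450)&(P[...,0]<660)&(P[...,1]>-480)&(P[...,1]<-230)
    for b in blobs(P,ok&(P[...,2]>11)&(P[...,2]<35)): print('handle',rect(b),np.percentile(b[:,2],[10,50,90]))
E
```

```text
[[520.2 293.6  19.1   2. ]
 [454.7 411.  -29.3   2. ]
 [395.2 254.2   1.2   2. ]]
(np.float64(454.7), np.float64(411.05), np.float64(-29.3), 2) (48.90288554421541, 48.893631122252856) (True, np.float64(82.71620544854649)) 16.8167
[[519.8 293.2  19.    2. ]
 [393.8 253.9   1.2   1. ]]
(np.float64(519.8), np.float64(293.15), np.float64(18.95), 2) (48.81460218230029, 48.84821144798002) (True, np.float64(82.62579580636405)) 24.25
[[394.4 254.    1.    1. ]]
(np.float64(394.4), np.float64(254.0), np.float64(1.0), 1) (49.15491852562129, 49.28094627562958) (True, np.float64(82.60291641761499)) 31.5417
32.8083
[639.6 -45.5  81.6  50.2   8.4] tray 50.629960975312535 -45.486339176046386 [105.33513304 107.57380768 120.84680561]
[624.8  43.2  82.3  50.1   9.1] tray 48.63245917755608 44.417720724316084 [105.2934787  107.48267367 120.08601839]
[539.6 -59.8  81.7  49.3   7.3] tray -50.387255867455174 -45.3772459074766 [105.4028636  107.47596452 119.95318907]
[526.4  29.1  80.3  49.9   8.7] tray -50.77258990901805 44.4965629451386 [105.35746796 107.6524697  120.43738127]
handle [ 551.2 -365.5  188.2   41.3   86. ] [17.77913876 20.8047698  23.29776077]
[540.7 -58.   83.6  51.    7.6] tray -49.041769932786664 -43.75254051891865 [104.4852986  108.03900926 120.16951894]
[527.1  31.3  85.1  50.2   8.7] tray -49.76596289323043 46.57423039954187 [105.12871027 107.92032918 120.97896762]
[640.2 -43.3  83.1  50.9   8.4] tray 51.53761036800936 -43.39440882827255 [104.85464524 108.04209151 120.87356943]
[625.4  45.5  85.   50.2   8.6] tray 49.55437146362345 46.608628695180684 [105.22916046 107.94898761 120.94738442]
handle [ 553.3 -365.9  191.9   44.2   84.7] [16.3681117  21.76503437 24.32381559]
```

View pics/both1.png

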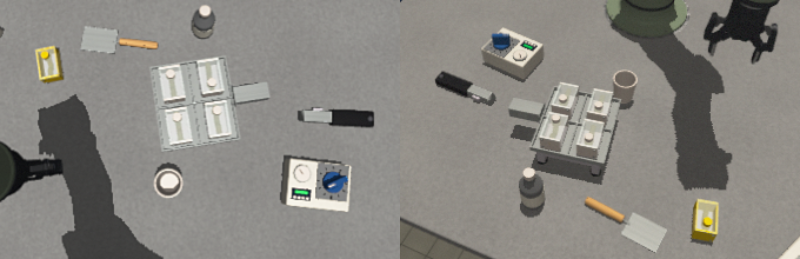

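All four boxes are in their bays: tray coordinates about (±50, ±45), tops at about 107.7, spouts at 120. Next I'll measure the handle's axis and shoulder accurately from the colour edges.

```bash
cat >> h.py <<'E'
def handle(c,zmin,zmax,cen,rad=130):
    """grip (dark) and shank (bright) points in a height band -> axis line, shoulder"""
    o,d,P=world(c); V=c['image'].max(-1); z=P[...,2]
    ok=(np.hypot(P[...,0]-cen[0],P[...,1]-cen[1])<rad)&(z>zmin)&(z<zmax)
    out={}
    for nm,m in(('grip',ok&(V<60)),('shank',ok&(V>105))):
        b=max(blobs(P,m,25),key=len,default=None)
        if b is not None: out[nm]=(rect(b),b)
    return out
E
python3 - <<'E'
from h import *
for n in('top','scene'):
    c=load(n); h=handle(c,15,32,(552,-366))
    for k,(r,b) in h.items(): print(n,k,r,len(b),np.round(np.percentile(b[:,2],[10,50,90]),1))
    g=h['grip'][1]; r=h['grip'][0]; e=np.array([np.cos(np.deg2rad(r[4])),np.sin(np.deg2rad(r[4]))]); e*=np.sign(e[1])
    # grip direction from edge midpoints across bins along the axis
    nrm=np.array([-e[1],e[0]]); q=g[:,:2]-r[:2]; s=q@e; t=q@nrm
    bins=[(si,(t[abs(s-si)<4].max()+t[abs(s-si)<4].min())/2) for si in np.arange(-48,49,8)]
    k=np.polyfit(*np.array(bins).T,1); print('slope fix deg',np.rad2deg(k[0]),'off',k[1],'s range',s.min(),s.max())
E
```

```text
top grip [ 548.5 -405.3  108.3   39.9   85.8] 466 [18.4 21.  23.5]
top shank [ 557.1 -314.4   73.2   33.8   88.9] 243 [18.4 20.6 23.2]
slope fix deg -0.03280022173016864 off 0.1367664643256867 s range -54.19799804818545 54.12974090868315
scene grip [ 552.2 -404.6  107.8   36.7   86.2] 259 [19.3 22.3 24.7]
scene shank [ 558.8 -313.2   78.5   37.1   87.2] 166 [19.  21.8 24. ]
slope fix deg 0.061168086222928526 off 0.04257909138233435 s range -53.84408174567692 53.928477638107076
```

```bash
python3 - <<'E'
from h import *
a=np.deg2rad(86); e=np.array([np.cos(a),np.sin(a)]); O=np.array([549.4,-405.2])+89*e
p=O-13*e; P=[*p,160]; Rg=best(P,a-np.pi/2); movep(P,Rg)
print('hit',movel([*p,2],max_speed=100,guard=20),read_state()['eef_pos']); clamp(); print(read_state()['finger_gap'])
movel([*p,120],max_speed=100); s=read_state(); print(s['finger_gap'],s['ft_force'],s['torque'])
M=np.array([607.6,-179.3]); o=M-70*TYV; q=o-13*TYV
# same sense of the tool as at the grasp: rotate by the yaw change
d=TY+np.pi/2-a; C,S=np.cos(d),np.sin(d); Rn=np.array([[C,-S,0],[S,C,0],[0,0,1]])@Rg
movep([*q,140],Rn); movel([*q,71],max_speed=100); s=read_state(); print(s['eef_pos'],s['time'],s['finger_gap'])
t=grab('top');sc=grab('scene')
for n,c in(('top',t),('scene',sc)):
    for k,(r,b) in handle(c,78,102,o-40*TYV,150).items(): print(n,k,r,len(b),np.round(np.percentile(b[:,2],[10,50,90]),1))
    Pw=world(c)[2]; m=(np.hypot(Pw[...,0]-601.7,Pw[...,1]+138.5)<48)&(Pw[...,2]>90)&(Pw[...,2]<100)
    print('socket',rect(max(blobs(Pw,m,30),key=len)))
I=t['image'];J=sc['image']
cv2.imwrite('pics/ins1.png',np.hstack([cv2.resize(I[140:240,270:400],(400,308)),cv2.resize(J[150:250,120:250],(400,308))]))
E
```

```text
hit False [ 554.99947268 -329.48032176    2.50787373]
26.5466305221714
26.558669165200932 [ 0.84857592 -0.12913493 -1.79466465] [ 0.09349188 -0.00397192 -0.0117034 ]
[ 619.71291275 -261.75544504   71.50816665] 40.175 26.687557495254016
socket [ 602.5 -138.    83.    39.5  -82.7]
scene grip [ 634.1 -336.6  107.8   38.7  -82.7] 289 [81.8 90.4 93.5]
socket [ 601.1 -138.6   83.7   44.2  -82.6]
```

View pics/ins1.png

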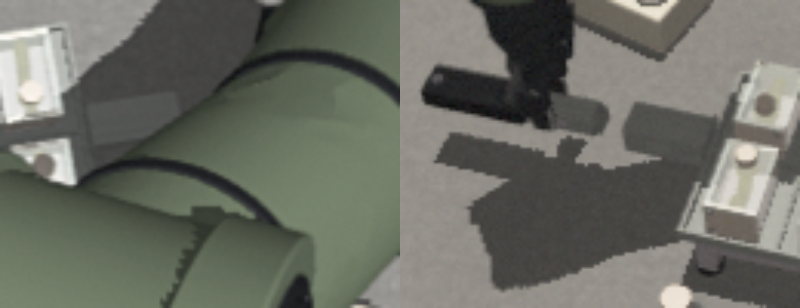

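```bash
python3 - <<'E'
from h import *
c=load('scene'); P=world(c)[2]
M=np.array([607.6,-179.3])
def fit(b,nm):
    for _ in range(6):
        s=(b[:,:2]-M)@TYV; x=(b[:,:2]-M)@TX
        A=np.c_[s,np.ones(len(b))]; k=np.linalg.lstsq(A,b[:,2],rcond=None)[0]; r=b[:,2]-A@k; b=b[(r>-2.5)&(r<4)]
    s=(b[:,:2]-M)@TYV; x=(b[:,:2]-M)@TX
    ed=[(si,x[abs(s-si)<5].min(),x[abs(s-si)<5].max()) for si in np.arange(s.min()+6,s.max()-5,8)]
    ed=np.array(ed); print(nm,'z slope',k[0],'z at mid',k[0]*s.mean()+k[1],'s',s.min(),s.max()); print(np.round(ed.T,1)); print('mid x line',np.polyfit(ed[:,0],ed[:,1:].mean(1),1))
V=c['image'].max(-1)
g=(np.hypot(P[...,0]-632,P[...,1]+337)<75)&(P[...,2]>80)&(P[...,2]<100)&(V<60)
fit(max(blobs(P,g,30),key=len),'grip')
m=(np.hypot(P[...,0]-601.7,P[...,1]+138.5)<48)&(P[...,2]>90)&(P[...,2]<100); fit(max(blobs(P,m,30),key=len),'socket')
m=(np.hypot(P[...,0]-613,P[...,1]+215)<30)&(P[...,2]>82)&(P[...,2]<100); fit(max(blobs(P,m,20),key=len),'shank')
E
```

```text
grip z slope -0.005765321826546375 z at mid 91.35312625447534 s -213.34926748696952 -116.99686223530632
[[-207.3 -199.3 -191.3 -183.3 -175.3 -167.3 -159.3 -151.3 -143.3 -135.3
  -127.3]
 [ -13.7  -15.5  -12.4  -15.9  -12.6  -12.9  -12.   -15.4  -14.7  -14.7
    16.4]
 [  17.4   18.2   21.8   18.9   22.9   21.1   21.1   19.3   19.    22.
    20.4]]
mid x line [ 0.09665568 20.65581765]
socket z slope 0.00304933152545082 z at mid 95.63659257091368 s -0.8562556494841619 82.48457847317998
[[  5.1  13.1  21.1  29.1  37.1  45.1  53.1  61.1  69.1  77.1]
 [-19.9 -19.9 -17.5 -16.9 -19.9 -19.9 -20.1 -16.3 -17.6 -22.2]
 [ 19.8  21.   21.   20.5  20.2  19.9  19.9  20.2  20.   18.7]]
mid x line [-0.01225905  1.05532435]
shank z slope -0.08809899339564048 z at mid 91.08889337127349 s -65.51148583212665 -24.562716624032586
[[-59.5 -51.5 -43.5 -35.5]
 [-14.  -13.8 -14.6 -12.9]
 [ 15.   15.7  16.8  16.1]]
mid x line [0.04288198 3.06251639]
```

```bash
python3 - <<'E'
from h import *
M=np.array([607.6,-179.3])
def go(s,sp,g):
    q=M-s*TYV-13*TYV; h=movel([*q,71],max_speed=sp,guard=g); st=read_state()
    e=-(st['eef_pos'][:2]-M)@TYV-13; print(s,h,'s',round(e,2),'x',round((st['eef_pos'][:2]-M)@TX,2),np.round(st['ft_force'],1),st['finger_gap'],st['time']); return h
for s in(48,36,14,6,1):
    if go(s,40,20): break
cv2.imwrite('pics/ins2.png',cv2.resize(grab('scene')['image'][150:250,120:250],(650,500),interpolation=cv2.INTER_CUBIC))
E
```

```text
48 False s 48.11 x 0.02 [-0.1 -0.9 -2.6] 26.60910810131765 40.975
36 False s 35.76 x 0.11 [ 0.8 -1.  -2.3] 26.69369188316047 41.425
14 False s 14.09 x 0.04 [ 0.7 -0.6 -2.8] 26.803215681346565 42.125
6 False s 5.67 x 0.08 [ 0.1  0.2 -2.4] 26.820537754983768 42.475
1 False s 0.67 x 0.08 [ 0.5 -0.7 -3. ] 26.90643256465965 42.75
```

View pics/ins2.png

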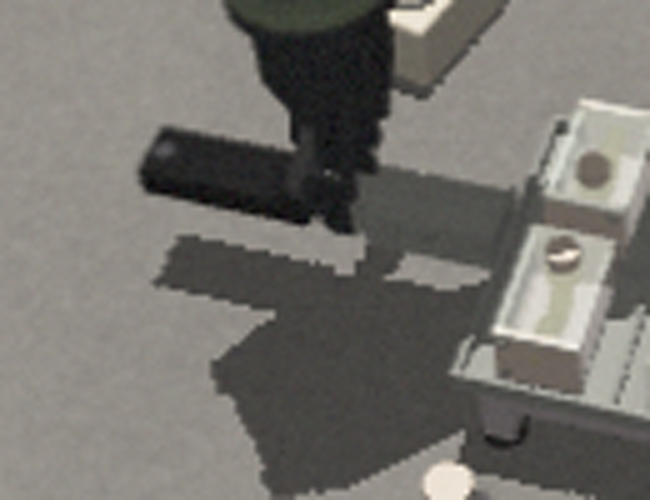

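The shank went in without any force and the fingers are at the mouth, with about 11 mm of the button engaged. Now I'll release and check how the handle hangs.

```bash
cat >> h.py <<'E'
MO=np.array([607.6,-179.3])
def tilt(c):
    P=world(c)[2]; V=c['image'].max(-1); r=P[...,:2]-MO; s=r@TYV; x=r@TX
    g=(s>-160)&(s<-10)&(abs(x)<28)&(P[...,2]>60)&(P[...,2]<105)&(V<75)
    b=max(blobs(P,g,30),key=len)
    for _ in range(6):
        s=(b[:,:2]-MO)@TYV; A=np.c_[s,np.ones(len(b))]; k=np.linalg.lstsq(A,b[:,2],rcond=None)[0]; rr=b[:,2]-A@k; b=b[(rr>-2.5)&(rr<4)]
    s=(b[:,:2]-MO)@TYV
    return 'slope %.3f z(-40) %.1f s %.1f..%.1f'%(k[0],k[0]*-40+k[1],s.min(),s.max()),rect(b)
E
python3 - <<'E'
from h import *
p=read_state()['eef_pos']; open_gripper(); print(read_state()['ft_force']); movel([*p[:2],150],max_speed=150)
wait(0.3); print(tilt(grab('scene')), read_state()['time'])
E
```

```text
[-0.34319718 -0.19771318  0.6829537 ]
('slope 0.071 z(-40) 85.3 s -143.0..-36.4', array([ 618.9, -268.2,  107.1,   39.9,  -82.9])) 44.425
```

```bash
python3 - <<'E'
from h import *
from scipy.spatial.transform import Rotation as Ro
R0=np.array(read_state()['tool_rot'])
q=MO-76*TYV; movel([*q,150],max_speed=150); movel([*q,63],max_speed=100,guard=15); clamp()
s=read_state(); p=np.array(s['eef_pos']); print(p,s['finger_gap'],s['ft_force'])
R1=Ro.from_rotvec(-0.071*np.array([*TX,0])).as_matrix()@R0
print(movel([*q,p[2]+8.3],frame=R1,max_speed=20,guard=30), np.round(read_state()['ft_force'],1), read_state()['eef_pos'])
print(tilt(grab('scene')))
z=read_state()['eef_pos'][2]
for a in(20,30,34,37):
    t=q+a*TYV; h=movel([*t,z],max_speed=40,guard=35); st=read_state(); print(a,h,round((st['eef_pos'][:2]-q)@TYV,2),np.round(st['ft_force'],1),round(st['time'],1))
    if h: break
c=grab('scene'); print(tilt(c)); cv2.imwrite('pics/ins3.png',cv2.resize(c['image'][150:250,120:250],(650,500),interpolation=cv2.INTER_CUBIC))
E
```

```text
[ 618.43613456 -254.58649786   63.26506575] 38.81807347895441 [-1.7099381   0.43623519  3.89782561]
False [-2.9  0.7 -3. ] [ 618.28502755 -253.9198633    71.37098068]
('slope -0.089 z(-40) 89.2 s -74.3..-34.0', array([ 613.5, -232. ,   48.5,   35.6,   19.7]))
20 False 20.29 [-3.1  0.8 -1.9] 47.8
30 False 30.56 [-3.3  0.7 -2.3] 48.2
34 False 34.32 [-0.6  0.2 -3.6] 48.4
37 False 35.71 [ 1.7 -7.1 -3.4] 48.7
('slope -0.198 z(-40) 79.3 s -107.6..-53.8', array([ 632.1, -263.9,   59.9,   35.4,   51.4]))
```

View pics/ins3.png

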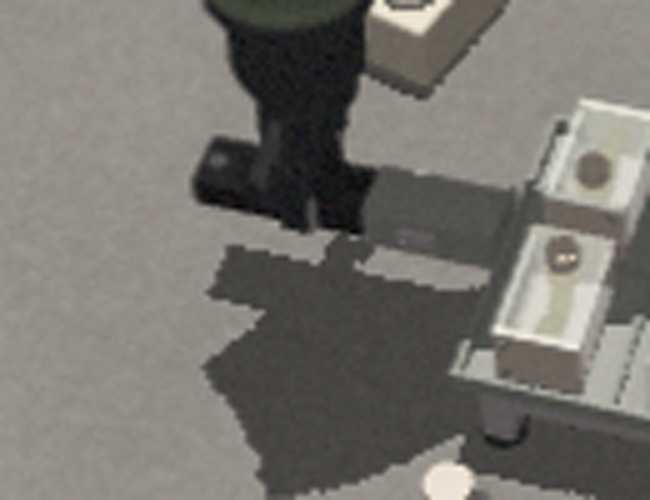

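The shoulder reached the mouth, the 7 N reaction shows contact, and the button shows in the socket's side at (415,240). I'll push a little more, release, back off and check from both cameras, measuring the dial as well.

```bash
python3 - <<'E'
from h import *
p=np.array(read_state()['eef_pos']); t=p[:2]+3*TYV
print(movel([*t,p[2]],max_speed=30,guard=25),np.round(read_state()['ft_force'],1),np.array(read_state()['eef_pos'])-p)
open_gripper(); q=read_state()['eef_pos']; movel([*q[:2],190],max_speed=150)
P=[420,300,260]; movep(P,best(P,TY+np.pi/2)); print(read_state()['time'])
t=grab('top');s=grab('scene'); print(tilt(t)); print(tilt(s))
for c in(t,s):
    Pw=world(c)[2]; ok=(abs(Pw[...,0]-583)<130)&(abs(Pw[...,1]+8)<120)
    for b in blobs(Pw,ok&(Pw[...,2]>98)&(Pw[...,2]<125)):
        r=rect(b); q=r[:2]-TC; print('mould',np.round([q@TX,q@TYV,r[4]],1),np.round(np.percentile(b[:,2],[50,98]),1))
for n,c in(('top',t),('scene',s)):
    o,d,Pw=world(c); I=c['image'].astype(int); hsv=cv2.cvtColor(c['image'],cv2.COLOR_BGR2HSV)
    blue=cv2.inRange(hsv,(105,90,40),(130,255,255))>0; near=(np.hypot(Pw[...,0]-385,Pw[...,1]+320)<90)
    tp=blue&near&(Pw[...,2]>87); b=Pw[tp]; print(n,'bar',rect(b),len(b),np.median(b[:,2]))
    di=blue&near; print('disc',rect(Pw[di]))
    bx=near|True; m=(np.hypot(Pw[...,0]-387,Pw[...,1]+298)<110)&(Pw[...,2]>45)&(Pw[...,2]<60); print('box',rect(max(blobs(Pw,m),key=len)))
A=cv2.resize(t['image'][225:285,335:405],(400,343),interpolation=cv2.INTER_CUBIC);B=cv2.resize(s['image'][155:225,165:245],(400,343),interpolation=cv2.INTER_CUBIC)
cv2.imwrite('pics/chk.png',np.hstack([A,B]))
E
```

```text
False [  3.  -13.9  -5.9] [0.04991624 0.1716433  0.6813965 ]
52.4333
('slope 0.036 z(-40) 87.8 s -110.2..-10.1', array([ 616.5, -238.7,  100.1,   40.4,  -82.6]))
('slope 0.040 z(-40) 87.7 s -109.5..-10.5', array([ 617.9, -238.4,   98.9,   41. ,  -82.3]))
mould [ 50.5 -45.5   8.4] [107.6 120. ]
mould [48.3 44.4  9. ] [107.7 120.4]
mould [-50.3 -45.3   7.6] [107.7 120.5]
mould [-50.9  44.3   9.1] [107.9 120.5]
mould [-48.9 -43.4   6.8] [108.1 120.7]
mould [-50.9  46.3   8.5] [107.9 121. ]
mould [ 50.8 -43.4   8.1] [108.2 120.6]
mould [49.9 46.6  8.8] [108.  120.6]
top bar [ 392.2 -329.5   46.6   14.6  -67.1] 80 92.24756369775014
disc [ 388.6 -293.1  118.4   47.5  -83.9]
box [ 386.7 -298.4  150.3  111.7   81.8]
scene bar [ 394.5 -328.9   46.1   13.7  -71.7] 40 92.53881295905023
disc [ 392.3 -291.4  119.5   29.4  -73.8]
box [ 387.8 -297.9  157.   113.4   81.7]
```

View pics/chk.png

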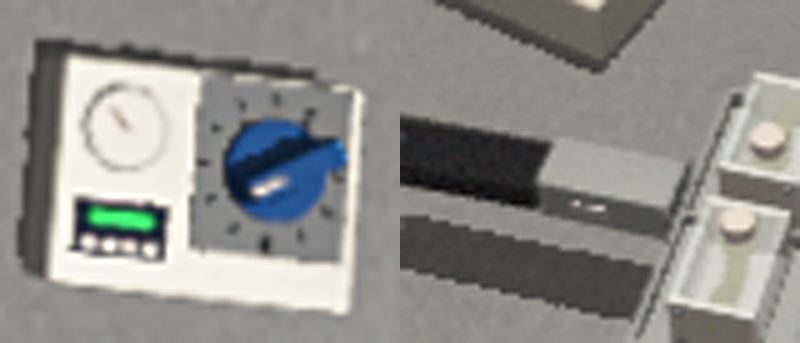

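The handle is home: its far end is 110 mm behind the mouth, so the shoulder offset is about 0. It droops 0.037 rad, which is within limits. The dial is centred at (392.7,-329.3) with its bar at about 111°, which means two clicks, so it needs +90° clockwise. Before turning it I'll check how far the button protrudes and plan the wrist turn.

```bash
python3 - <<'E'
from h import *
s=[grab('scene') for _ in range(4)]; c=s[0]; Pw=np.mean([world(k)[2] for k in s],0)
r=Pw[...,:2]-MO; S=r@TYV; X=r@TX; z=Pw[...,2]; V=c['image'].max(-1)
m=(S>3)&(S<70)&(X>12)&(X<30)&(z>72)&(z<88)
hole=m&(V>150); wall=m&(V<140)&(z>70)
print('button px',hole.sum(),'s',S[hole].min(),S[hole].max(),'z',z[hole].min(),z[hole].max(),'x',np.median(X[hole]),'wall x',np.median(X[wall&(z<86)]))
for k in range(5,70,6):
    w=m&(abs(S-k)<3)&(z>75)&(z<85); print(k,np.round(np.median(X[w]),1),w.sum(),end=' | ')
p=[392.7,-329.3,180]
for k in(0,np.pi):
    for j in(21.8,-8.2,-38.2,-68.2):
        q=inverse_kinematics(p,R(np.deg2rad(j)+k)); q2=inverse_kinematics([392.7,-329.3,69],R(np.deg2rad(j)+k)); print(k>0,j,None if q is None else np.round(q,2),None if q2 is None else np.round(q2,2))
E
```

```text
button px 4 s 25.82040464580002 41.14662635213905 z 85.52969058689376 87.58642399015832 x 20.883240116918067 wall x 19.002509282753145
5 18.9 2 | 11 19.0 4 | 17 19.0 5 | 23 21.9 5 | 29 22.0 3 | 35 22.3 2 | 41 22.7 5 | 47 18.7 6 | 53 18.9 4 | 59 18.6 4 | 65 18.7 4 | False 21.8 [ 0.27  0.44  0.42  1.96 -0.25  0.79  1.21] [ 0.49  0.6   0.12  2.02 -0.13  0.53  1.09]
False -8.2 [ 0.21  0.46  0.51  1.96 -0.31  0.79  0.74] [ 0.43  0.61  0.2   2.03 -0.22  0.53  0.65]
False -38.2 [ 0.1   0.5   0.66  1.97 -0.42  0.81  0.33] [ 0.36  0.62  0.31  2.03 -0.35  0.54  0.25]
False -68.2 [ 0.    0.55  0.81  1.97 -0.53  0.85 -0.08] [ 0.27  0.64  0.42  2.03 -0.48  0.56 -0.15]
True 21.8 [ 0.05  0.52  0.73  1.97 -0.46  0.83 -1.72] [ 0.14  0.7   0.62  2.04 -0.7   0.62 -1.52]
True -8.2 [ 0.03  0.53  0.78  1.97 -0.5   0.84 -2.21] [ 0.09  0.73  0.7   2.04 -0.78  0.65 -1.96]
True -38.2 [-0.13  0.68  1.08  1.98 -0.75  0.95 -2.48] [ 0.02  0.79  0.82  2.04 -0.9   0.72 -2.38]
True -68.2 [ 1.44  0.74 -1.27  1.9   0.79  1.13  1.81] [ 1.42  0.99 -1.28  1.98  1.1   1.12  1.59]
```

The button stands 3.4 mm proud of the socket wall, as expected when fully out (3.3 mm). Now the dial.

```bash
python3 - <<'E'
from h import *
p=[392.7,-329.3]; D=np.deg2rad
movep([*p,180],R(D(21.8))); print('hit',movel([*p,70],max_speed=100,guard=15)); clamp()
s=read_state(); print(s['finger_gap'],np.round(s['ft_force'],1))
for j in(6.8,-8.2,-23.2,-38.2,-53.2,-68.2):
    movel([*p,s['eef_pos'][2]],frame=R(D(j)),max_speed=30); st=read_state(); print(j,np.round(st['ft_force'],1),np.round(st['torque'],2),np.round(st['tool_rot'][:2,0],2))
open_gripper(); q=read_state()['eef_pos']; movel([*q[:2],180],max_speed=150)
P=[420,300,260]; movep(P,best(P,TY+np.pi/2)); print(read_state()['time'],read_state()['ft_force'])
t=grab('top');s=grab('scene'); print(tilt(t),tilt(s))
for n,c in(('top',t),('scene',s)):
    Pw=world(c)[2]; hsv=cv2.cvtColor(c['image'],cv2.COLOR_BGR2HSV)
    blue=cv2.inRange(hsv,(105,90,40),(130,255,255))>0
    b=Pw[blue&(np.hypot(Pw[...,0]-392,Pw[...,1]+329)<50)&(Pw[...,2]>87)]; print(n,'bar',rect(b),len(b),'want 21.8')
    ok=(abs(Pw[...,0]-583)<130)&(abs(Pw[...,1]+8)<120)
    for b in blobs(Pw,ok&(Pw[...,2]>98)&(Pw[...,2]<125)):
        r=rect(b); q=r[:2]-TC; print('mould',np.round([q@TX,q@TYV,r[4]],1),np.round(np.percentile(b[:,2],[50,98]),1))
A=cv2.resize(t['image'][225:285,335:405],(400,343),interpolation=cv2.INTER_CUBIC);B=cv2.resize(s['image'][100:330,100:368],(400,343),interpolation=cv2.INTER_CUBIC)
cv2.imwrite('pics/chk2.png',np.hstack([A,B]))
E
```

```text
hit False
12.756618544433946 [-7.8  0.2 12.6]
6.8 [-4.7 -0.9  5.1] [-0.26  0.95 -0.01] [0.99 0.12]
-8.2 [-4.8 -2.1  3.7] [-0.46  0.88  0.03] [ 0.99 -0.14]
-23.2 [-3.7 -3.2  2.5] [-0.72  0.7  -0.06] [ 0.92 -0.39]
-38.2 [-3.4 -4.5  3.2] [-1.03  0.59  0.04] [ 0.79 -0.62]
-53.2 [-3.1 -5.2  1.1] [-1.23  0.39  0.01] [ 0.6 -0.8]
-68.2 [-0.7 -6.5  1.3] [-1.55  0.26 -0.01] [ 0.37 -0.93]
63.7667 [0.03553217 1.10830102 0.62657961]
('slope 0.032 z(-40) 87.8 s -109.5..-10.8', array([ 616.5, -238.8,   98.7,   40. ,  -82.5])) ('slope 0.030 z(-40) 87.5 s -107.8..-10.6', array([ 618.3, -237.6,   97.5,   41.5,  -83. ]))
top bar [ 391.7 -328.1   46.6   15.2   23.9] 78 want 21.8
mould [ 42.3 -46.8   8.5] [107.5 120.6]
mould [48.3 44.4  8.8] [107.7 120.6]
mould [-50.6 -44.9   6.6] [107.6 120.7]
mould [-51.   44.4   8.7] [107.6 121. ]
scene bar [ 396.  -328.5   44.1   14.    23.1] 37 want 21.8
mould [ -3.6 -44.2   7.8] [108.  120.5]
mould [-49.6  47.    8.6] [108.3 120.4]
mould [49.5 46.5  8.1] [108.1 120.4]
```

View pics/chk2.png

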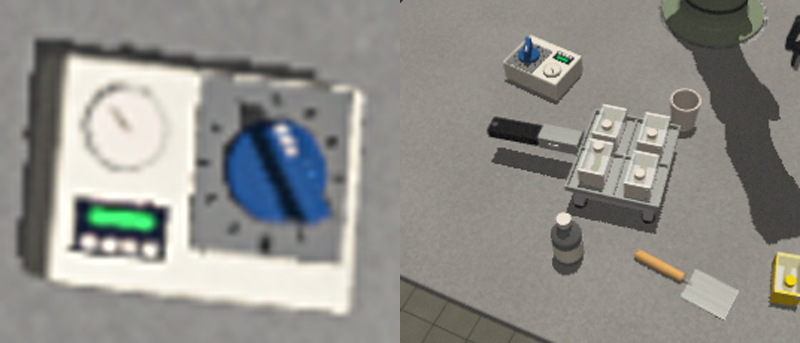

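The dial is at the fifth click: the bar reads about 23.5° against 21.8° wanted, and the mark is on the upper end. The bay1 box has been knocked 8 mm towards the bar, so I'll check that it is still flat before handing in.

```bash
python3 - <<'E'
from h import *
for n in('top','scene'):
    c=grab(n); P=world(c)[2]; r=P[...,:2]-TC; X=r@TX; Y=r@TYV
    for bx,by in((-50,-45),(45,-45),(-50,45),(50,45)):
        m=(abs(X-bx)<46)&(abs(Y-by)<36)&(P[...,2]>104)&(P[...,2]<111)
        A=np.c_[X[m]-bx,Y[m]-by,np.ones(m.sum())]; print(n,bx,by,np.round(np.linalg.lstsq(A,P[m][:,2],rcond=None)[0],3),np.round(np.percentile(X[m],[1,99]),0),np.round(np.percentile(Y[m],[1,99]),0),m.sum())
E
```

```text
top -50 -45 [-3.00000e-03 -3.00000e-03  1.07545e+02] [-89. -10.] [-68. -21.] 484
top 45 -45 [-5.00000e-03  2.00000e-03  1.07363e+02] [ 3. 82.] [-71. -22.] 472
top -50 45 [ 3.00000e-03 -4.00000e-03  1.07429e+02] [-91. -12.] [20. 69.] 509
top 50 45 [4.00000e-03 1.00000e-03 1.07614e+02] [ 9. 88.] [20. 69.] 482
scene -50 -45 [-3.00000e-03 -6.00000e-03  1.07804e+02] [-89.  -8.] [-68. -19.] 309
scene 45 -45 [-5.00000e-03  2.00000e-03  1.07792e+02] [ 3. 84.] [-69. -20.] 369
scene -50 45 [-6.00000e-03 -2.00000e-03  1.07979e+02] [-91. -10.] [22. 71.] 326
scene 50 45 [3.0000e-03 7.0000e-03 1.0785e+02] [ 9. 89.] [22. 71.] 369
```

All four boxes are flat (tilt under 0.01 rad) and inside their bays, so I'm handing in.

```bash
python3 -c "
from h import *
print(finish_job(),read_state()['time'])"
```

```text
the job is handed in; nothing more can be done
the job is handed in; nothing more can be done
```

I loaded all four white mould boxes into the tray, one to a bay. I then fitted and latched the handle, and turned the timer from the second click to the fifth (25 min). The job was handed in after about 64 s of robot time, and no verdict was reported.

**Last checks:**
- **Moulds:** all four are flat, tilted less than 0.01 rad. Their tops are at 107.4–108.0 mm, against 108 mm expected.
- **Knocked box:** the box in the +x, -y bay (bay1) was found about 8 mm off where I put it, most likely from the random knock. It is still flat and inside its bay, close to the cross bar, so I left it there.
- **Handle:** the shoulder is at the socket's mouth, about 0 to 0.5 mm out in the top view and up to about 2 mm in the scene view (limit 4 mm). It droops about 0.03 rad (limit 0.08), and the button stood 3.4 mm proud of the socket wall when checked before the dial was turned.
- **Dial:** the bar measured 23–24°, against 21.8° for the fifth click. That is 1–2° off, within the 7.4° tolerance.
- **Bystanders:** the cup, bottle, scraper and yellow box showed no visible movement in the pictures. The arm was parked clear of everything.

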